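# Slide the tin through the narrow mouth of the empty tin rack

### The arm

A 6-joint arm with a two-finger parallel gripper is mounted at the origin on a cart in front of the work surface, level with it; the furniture and walls round the work are solid. World frame = base frame: x ahead of the robot, y to its left, z up, the work surface at z = 0. Lengths are in mm, angles in rad, forces in N, time in s.
With the tool pointing down it reaches from about 300 to 825 mm from the base axis. Payload 5.4 kg.
Tool frame: the origin (TCP) lies at the very end of the fingers, on their centre line; the grasp point (between the pads) lies 19 mm behind it (env.grasp_offset is the distance from the TCP to the grasp point, in mm); z points along the fingers, y is the line along which they close (so a half turn about z gives the same grasp; the last joint's range is limited). The gripper opens to 92 mm and grips with 3 to 60 N. Pads are 20 mm wide; open, the fingers measure 128 mm over their backs; the gripper's body (75 mm by 189 mm) begins 69 mm behind the grasp point.
Start: joints at [-1.371, 0.158, 1.597, -0, 1.386, -0.21], TCP at [229.07, -527.383, 177.101] pointing down, gripper open.
Joint ranges: [-2.91, 2.91], [-0.94, 2.29], [0.18, 2.7], [-1.29, 4.43], [0.17, 2.64], [-3, 3]. Speed limits (rad/s): [2.57, 2.57, 3.14, 3.14, 3.14, 3.14].

### API

Orientations are given as a rotation vector (axis times angle).
In Python, from station import env gives the robot as it stands. The module is installed in compiled form; this text tells all that it offers.
- The arm moves only by the shell command python3 -m crank 'ROWS' [FORCE]. ROWS is a JSON object of lists of equal length, an entry for each row: "dp": the shift along the world's x, y, z in mm, a list of three; "twist": the turn about the world's z in rad; "fingers": the closure in counts, from 0 (fully open) to 255 (shut). In form: {"dp": [[tx, ty, tz], ...], "twist": [twist, ...], "fingers": [fingers, ...]}. A call has 1 to 20 rows; each row is the pose to reach, as a shift and turn from the pose commanded when the call began; what a row does not reach only later rows make up. A row lasts 1/8 s, in which the tool goes at most 62.5 mm and 10.7 degrees, less where a joint would pass 70% of its speed; a pose out of reach is approached as far as the arm can. A call with a gripper value outside its range is refused whole. The fingers move at their own pace and stop on an object; FORCE is the grip in N (left out, the last holds). Time passes only in rows, so rows that repeat a pose let the fingers close. It gives the time, the measured TCP pose, the force and the opening at its end, in the units of the state.
- env.get_state(): the state, without advancing time (a new reading comes with each control period).
- env.snapshot(name): name is "side" or "top"; returns the picture (400x640x3 uint8, red, green, blue); there is no depth.
- env.camera_info(name): a dict with "K" (3x3 intrinsics, pixels), "distortion" ([k1, k2, p1, p2, k3] as OpenCV has them; the pictures are not rectified), "camera_from_world" (4x4, takes a point from world to camera coordinates). Camera axes: x right, y down, z forward; pixel columns grow to the right and rows downward; lengths in mm; the calibration is good to about 2 mm. A picture is of the moment at which its call begins. camera_info takes no time and is no camera call.
- env.sign_off(): hands the job in, once; it reports no verdict.
The state is a dict: "clock": time; "qpos": joint angles; "dq": joint speeds; "joint_efforts": joint torques, N m; "tool_pos": TCP position; "ee_rot": TCP orientation; "wrist_force": force on the tool from outside, world axes, zero at the start; "moment": the same for the moment, N m; "grip_width": opening from 0.0 (shut) to 1.0 (fully open).
Only numpy, scipy, OpenCV 4.12 (cv2) and the standard library are available. Lean on these libraries where they do the work, as an engineer would, in place of code of your own. Each camera call takes 0.05 s, during which the arm holds its last target. There are 200 camera calls.

### The job

Put away the low tin that stands in front of the two tin racks: push it along the worktop, between the two steel posts of the empty tin rack and on until it stands home against the back rail. Only push it, never lift it or tip it over, and leave the things around standing where they are.

Things in the scene. Friction and masses are not known exactly. Their poses are not given: they have to be found in the camera images.
- tin: the loose low round food tin, 86 mm diameter, 40 mm high, about 0.23 kg, standing on the worktop in front of the racks; origin at the centre of its underside, z up. It slides easily and does not roll
- rack_empty: fixed dark-wood tin rack, open at the front; origin on the worktop at the centre of a tin when home, +x from mouth to back. Steel posts 24 mm thick, 45 high at x -62, y +-58 mm (92 mm free between); rails 30 high, inner faces y +-52, back x +44; outer x -74..58, y +-70 mm. This one is EMPTY; it may be the left or the right one
- rack_full: fixed dark-wood tin rack, open at the front; origin on the worktop at the centre of a tin when home, +x from mouth to back. Steel posts 24 mm thick, 45 high at x -62, y +-58 mm (92 mm free between); rails 30 high, inner faces y +-52, back x +44; outer x -74..58, y +-70 mm. This one is FULL: a tin like the loose one is fixed in it
- timer: round white and dark kitchen timer, 65 mm wide, 52 mm high, left of the racks (loose bystander; origin on its underside)
- spoon: teaspoon with red handle, 140 x 30 x 13 mm, lying at the right of the work (loose bystander; origin on its underside)
- mug: plain dark mug, 84 mm wide (114 with its handle), 94 mm high, at the far right (loose bystander; origin on its underside)
- jar: glass food jar with dark lid, 62 mm wide, 101 mm high, at the left (loose bystander; origin on its underside)
- spice: small spice jar with green cap, 46 mm wide, 106 mm high, behind the racks (loose bystander; origin on its underside)
Things that resemble listed ones, but are neither listed nor needed, are in the scene too. What is shaped like the tin but blue or red is not meant.

How it is judged:
By the outcome, as a careful person would: the job done as asked, in the order asked, and still so for the second after the job is handed in, with the robot touching nothing.
It also fails if it takes over 61 s, if anything falls off the work surface, if the arm or the gripper's body presses on something with over 40 N, if the wrist force passes 120 N, or if a joint passes its speed limit or range.

## Working session

There is one attempt and no reset: what is moved stays moved. The work goes in short steps, Python scripts to look and compute and a shell command to move; the robot and the scene stay as the last step left them, time stands still between calls to the robot, and variables do not carry over. Pictures are saved under pics/ and viewed, on a budget of 10 in all, crops included, one or two more only if the job needs it, and the job is handed in when it is done.

```bash
mkdir -p pics; python3 - <<'E'
from station import env
import cv2
for n in("top","side"):
    cv2.imwrite(f"pics/{n}0.png",env.snapshot(n)[:,:,::-1])
    i=env.camera_info(n);print(n,i["K"],i["distortion"],i["camera_from_world"])
print(env.get_state())
E
```

```text
top [[391.14642732   0.         320.58276661]
 [  0.         391.14642732 196.16012322]
 [  0.           0.           1.        ]] [0.01573233 0.         0.         0.         0.        ] [[ 1.34803269e-01 -9.90867289e-01  3.17721049e-03 -1.21939847e+02]
 [-9.67582132e-01 -1.32325191e-01 -2.15115925e-01  5.78805053e+02]
 [ 2.13571758e-01  2.59241178e-02 -9.76583352e-01  1.22811321e+03]
 [ 0.00000000e+00  0.00000000e+00  0.00000000e+00  1.00000000e+00]]
side [[421.93305585   0.         316.91656017]
 [  0.         421.93305585 194.502686  ]
 [  0.           0.           1.        ]] [-0.04268065  0.          0.          0.          0.        ] [[-9.66098402e-01 -2.58034534e-01 -8.48864389e-03  5.35838145e+02]
 [-8.84361792e-02  3.61643336e-01 -9.28112676e-01  1.29674233e+02]
 [ 2.42554983e-01 -8.95897470e-01 -3.72202637e-01  1.54355642e+03]
 [ 0.00000000e+00  0.00000000e+00  0.00000000e+00  1.00000000e+00]]
{'clock': 0.1, 'qpos': array([-1.37108967e+00,  1.58974767e-01,  1.59810162e+00,  1.08620997e-05,
        1.38619716e+00, -2.10053838e-01]), 'dq': array([ 6.24506579e-06, -1.80726303e-03, -1.21848474e-03,  1.12281031e-03,
       -1.42853569e-03, -3.89129304e-04]), 'joint_efforts': array([-1.44080026e-03, -3.86503494e+01, -3.22961926e+01,  7.02191005e-02,
        3.40008200e-02, -4.76403932e-05]), 'tool_pos': array([ 228.95595835, -526.76990198,  176.22610285]), 'ee_rot': array([-3.07424234e+00, -6.38811715e-01, -3.04131126e-05]), 'wrist_force': array([-0.44756861, -0.22686738, -0.19742758]), 'moment': array([ 0.03372834,  0.03430543, -0.00749433]), 'grip_width': 1.0039953615530977}
```

View pics/top0.png

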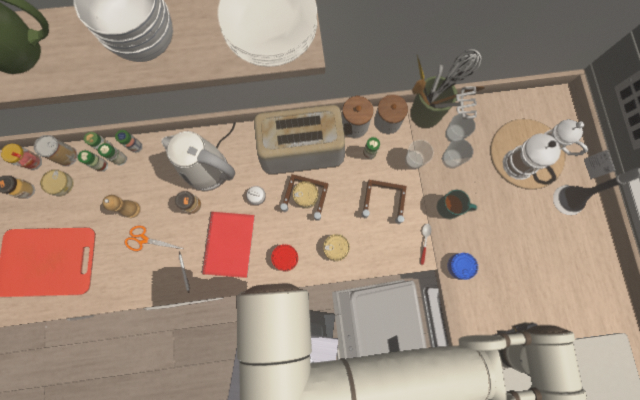

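View pics/side0.png

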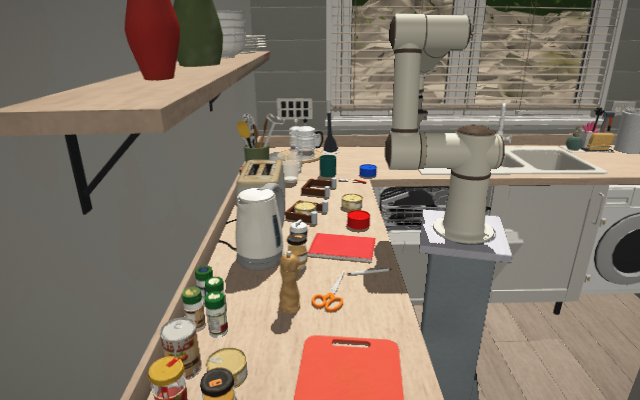

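The top view shows the following candidates:
- **Loose tins:** a tan tin at (335,247), red at (285,257), blue at (463,266), and another tan tin far left at (56,183).
- **Racks:** the left one at (305,195) holds a tin, and the right one at (385,200) looks empty.

The tan tin at (335,247) fits, since it stands in front of the racks and is neither red nor blue. The side view shows the same layout. I'll confirm it in an enlarged crop and measure.

```bash
cat > h.py <<'E'
import numpy as np, cv2
from station import env
def ray(n,uv):
    i=env.camera_info(n);T=np.array(i["camera_from_world"]);R=T[:3,:3];o=-R.T@T[:3,3]
    p=cv2.undistortPoints(np.array(uv,float).reshape(-1,1,2),np.array(i["K"]),np.array(i["distortion"])).reshape(-1,2)
    return o,np.c_[p,np.ones(len(p))]@R
def onplane(n,uv,z):
    o,d=ray(n,uv);return o+d*((z-o[2])/d[:,2])[:,None]
def proj(n,P):
    i=env.camera_info(n);T=np.array(i["camera_from_world"])
    return cv2.projectPoints(np.array(P,float).reshape(-1,1,3),cv2.Rodrigues(T[:3,:3])[0],T[:3,3],np.array(i["K"]),np.array(i["distortion"]))[0].reshape(-1,2)
E
python3 - <<'E'
import cv2,numpy as np
im=cv2.imread("pics/top0.png");c=im[155:285,265:425]
cv2.imwrite("pics/crop1.png",cv2.resize(c,None,fx=4.6,fy=4.6,interpolation=cv2.INTER_CUBIC))
E
```

```text
(no output)
```

View pics/crop1.png

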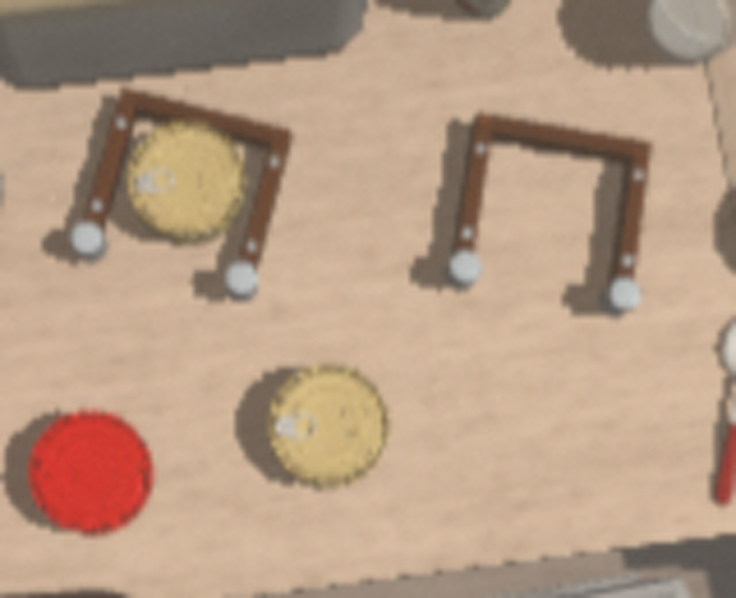

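The crop shows the loose tan tin centred at crop (328,426), which is full-image (336,247). The right rack is empty, with post tops at crop (465,267) and (624,294). The left rack holds a tin. Next I'll measure these with masks.

```bash
cat >> h.py <<'E'
def blob(m,uv):
    n,l,s,c=cv2.connectedComponentsWithStats(m.astype(np.uint8))
    k=min(range(1,n),key=lambda k:np.hypot(*(c[k]-uv))+(1e3 if s[k,4]<15 else 0));return l==k
def tin(im,uv0=None,r=16):
    """tin centre: yellow top blob nearest uv0; min enclosing ellipse of its top"""
    hsv=cv2.cvtColor(im,cv2.COLOR_RGB2HSV)
    m=cv2.inRange(hsv,(21,75,110),(34,255,255))
    m=cv2.morphologyEx(m,cv2.MORPH_CLOSE,np.ones((5,5)))
    b=blob(m>0,uv0);c=max(cv2.findContours(b.astype(np.uint8),0,1)[0],key=len)
    P=onplane("top",cv2.convexHull(c).reshape(-1,2),40)[:,:2]
    (x,y),rr=cv2.minEnclosingCircle(P.astype(np.float32));return np.array([x,y]),rr,b.sum()
E
python3 - <<'E'
from h import *
im=cv2.imread("pics/top0.png")[:,:,::-1].copy()
print("tin",tin(im,(336,247)), "hsv", cv2.cvtColor(im,cv2.COLOR_RGB2HSV)[247,330:360:4].tolist())
print("fulltin",tin(im,(306,194)))
hsv=cv2.cvtColor(im,cv2.COLOR_RGB2HSV)
# posts: grey-blue bright
m=(hsv[...,1]<60)&(hsv[...,2]>120)
pp=[]
for uv in[(366,213),(400.5,218.8)]:
    b=blob(m,uv);c=np.argwhere(b)[:,::-1];print("post px",c.mean(0),len(c));pp.append(c.mean(0))
P=onplane("top",pp,45)[:,:2];print(P,"sep",np.linalg.norm(P[0]-P[1]))
# wood
w=(hsv[...,2]<140)&(hsv[...,1]>90)&((hsv[...,0]<12)|(hsv[...,0]>172))
w[:, :360]=0;w[:,412:]=0;w[:175]=0;w[225:]=0
c=np.argwhere(w)[:,::-1];print("wood n",len(c))
box=cv2.minAreaRect(onplane("top",c,30)[:,:2].astype(np.float32));print(box, cv2.boxPoints(box))
L,Rr=P; mid=P.mean(0); yv=(L-Rr)/np.linalg.norm(L-Rr); xv=np.array([yv[1],-yv[0]])
O=mid+62*xv; print("x axis",xv,"yaw",np.arctan2(xv[1],xv[0]),"origin",O)
back=[(265+(483.5)/4.6-.5,155+115.5/4.6-.5),(265+650.5/4.6-.5,155+146.5/4.6-.5)]
B=onplane("top",back,30)[:,:2];print("back corners (expect 58,+-70)",[( (b-O)@xv,(b-O)@yv) for b in B])
E
```

```text
tin (array([ 431.72442627, -115.11300659]), 40.9227294921875, np.int64(116)) hsv [[20, 96, 215], [20, 94, 208], [20, 101, 207], [20, 100, 199], [20, 96, 204], [15, 69, 204], [15, 63, 211], [15, 66, 208]]
fulltin (array([594.52166748,  10.88972664]), 43.072635650634766, np.int64(223))
post px [366.10714286 213.17857143] 56
post px [400.54545455 219.09090909] 55
[[ 557.13067149 -199.54778058]
 [ 552.8529564  -314.50729976]] sep 115.03907986932894
wood n 150
((625.1522827148438, -257.9934387207031), (129.1688232421875, 99.69241333007812), 88.3839340209961) [[ 573.5045  -321.1464 ]
 [ 673.1572  -323.95792]
 [ 676.80005 -194.84048]
 [ 577.14734 -192.02896]]
x axis [ 0.9993084  -0.03718489] yaw -0.0371934608431535 origin [ 616.94893493 -259.33300311]
back corners (expect 58,+-70) [(np.float64(58.20304464580833), np.float64(61.48828022415182)), (np.float64(56.00225551058954), np.float64(-63.760767200053216))]
```

```bash
sed -i 's/(21,75,110)/(18,80,110)/' h.py; python3 - <<'E'
from h import *
im=cv2.imread("pics/top0.png")[:,:,::-1].copy()
print("tin",tin(im,(336,247)));print("fulltin",tin(im,(306,194)))
print("crop-eye",onplane("top",[(335.9,247.2),(285,257)],40))
E
```

```text
tin (array([ 433.35440063, -114.45702362]), 44.0874137878418, np.int64(563))
fulltin (array([596.95025635,   9.02756691]), 46.333805084228516, np.int64(527))
crop-eye [[ 432.61161115 -114.59202511   40.        ]
 [ 378.87935981   45.2519745    40.        ]]
```

```bash
python3 -m crank '{"dp":[[30,70,0],[60,130,0],[90,190,0],[120,250,0],[150,310,0],[175,370,0],[190,430,0],[201,482,0],[201,482,0],[201,482,0],[201,482,0],[201,482,0]],"twist":[0.15,0.3,0.45,0.6,0.75,0.9,1.05,1.161,1.161,1.161,1.161,1.161],"fingers":[161,161,161,161,161,161,161,161,161,161,161,161]}' 20
```

```text
clock: 1.6
tool_pos: [429.9, -46.5, 177.0]
ee_rot: [-2.224, -2.219, 0.0]
wrist_force: [-0.7, 0.3, -0.3]
grip_width: 0.369
```

```bash
python3 -m crank '{"dp":[[3,2,-40],[3,2,-80],[3,2,-120],[3,2,-150],[3,2,-165],[3,2,-165],[3,2,-165]],"twist":[0,0,0,0,0,0,0],"fingers":[161,161,161,161,161,161,161]}'
python3 -m crank '{"dp":[[0,-8,0],[0,-16,0],[0,-22,0],[0,-28,0],[0,-34,0],[0,-40,0],[0,-46,0],[0,-52,0],[0,-58,0],[0,-64,0],[0,-70,0],[0,-76,0],[0,-82,0],[0,-88,0],[0,-93,0],[0,-97,0],[0,-100,0],[0,-100,0],[0,-100,0]],"twist":[0,0,0,0,0,0,0,0,0,0,0,0,0,0,0,0,0,0,0],"fingers":[161,161,161,161,161,161,161,161,161,161,161,161,161,161,161,161,161,161,161]}'
python3 - <<'E'
from h import *
im=env.snapshot("top");cv2.imwrite("pics/top1.png",im[:,:,::-1])
cv2.imwrite("pics/crop2.png",cv2.resize(im[155:285,265:425,::-1],None,fx=4.6,fy=4.6,interpolation=cv2.INTER_CUBIC))
E
```

```text
clock: 2.48
tool_pos: [434.3, -44.1, 13.4]
ee_rot: [2.22, 2.219, 0.001]
wrist_force: [0.2, 0.0, -0.9]
grip_width: 0.37
clock: 4.85
tool_pos: [433.0, -143.3, 12.1]
ee_rot: [-2.221, -2.221, -0.0]
wrist_force: [-0.4, -0.6, -0.7]
grip_width: 0.366
```

View pics/crop2.png

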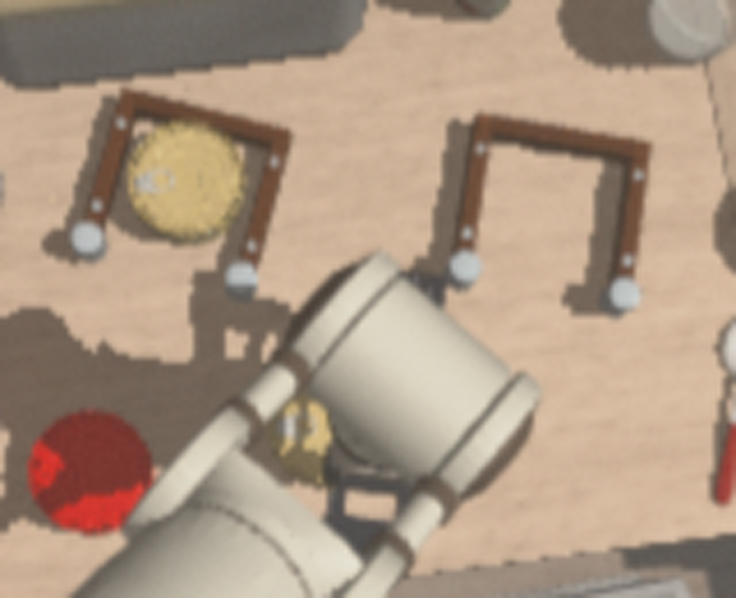

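The yellow patch with the ring pull is still near crop (300,425), so the tin seems hardly to have moved. The arm hides the rest, so I'll check the side view.

```bash
python3 - <<'E'
from h import *
a=cv2.imread("pics/side0.png");b=env.snapshot("side")[:,:,::-1];cv2.imwrite("pics/side1.png",b)
f=lambda i:cv2.resize(i[165:265,270:430],None,fx=4.5,fy=4.5,interpolation=cv2.INTER_CUBIC)[:300*2]
cv2.imwrite("pics/crop3.png",cv2.resize(b[165:265,270:430],None,fx=4.8,fy=4.8,interpolation=cv2.INTER_CUBIC))
s=env.get_state();print(s["tool_pos"],s["ee_rot"],s["grip_width"])
print("side px tin start/moved, tcp, top px tcp",proj("side",[[433,-114,40],[433,-193,40],s["tool_pos"]]),proj("top",[[433,-114,40],[433,-193,40],s["tool_pos"]]))
E
```

```text
[ 433.06921908 -143.23581329   12.08925061] [-2.22116964e+00 -2.22165174e+00 -1.53995591e-05] 0.3702295666065258
side px tin start/moved, tcp, top px tcp [[352.53868694 197.66884192]
 [355.90017228 190.87457474]
 [353.6378997  201.25040318]] [[335.73530023 247.0570011 ]
 [359.75895013 250.35194345]
 [344.08967559 248.96552167]]
```

View pics/crop3.png

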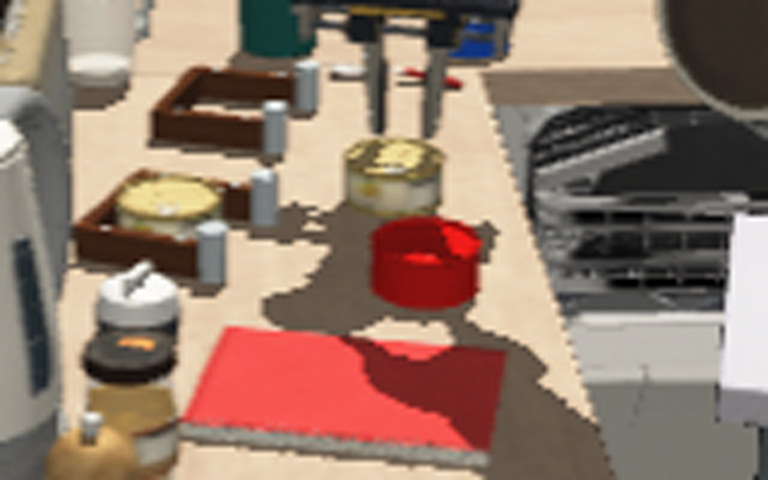

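The side view shows the tin unmoved at crop (395,175). The fingertips end at about crop (378,133) and (430,136). The TCP reading projects to crop (401,174), so the fingers appear to sit higher than reported and may have passed over the tin. I'll lift, back off and measure the tips in clear view before pushing again.

```bash
python3 -m crank '{"dp":[[0,0,30],[0,0,60],[0,0,60],[0,30,60],[0,65,60],[0,100,60],[0,100,60],[0,100,60],[0,100,60]],"twist":[0,0,0,0,0,0,0,0,0],"fingers":[161,161,161,161,161,161,161,161,161]}'
python3 - <<'E'
from h import *
b=env.snapshot("side")[:,:,::-1];t=env.snapshot("top")[:,:,::-1];cv2.imwrite("pics/side2.png",b);cv2.imwrite("pics/top2.png",t)
g=lambda i,x,y:cv2.resize(i[y:y+60,x:x+80],None,fx=9,fy=9,interpolation=cv2.INTER_CUBIC)
cv2.imwrite("pics/crop4.png",g(b,312,150))
s=env.get_state();p=s["tool_pos"];print(p)
print(((proj("side",[p,p+[26,0,0],p-[26,0,0],p+[0,0,88]])-[312,150])+.5)*9-.5)
E
```

```text
clock: 6.08
tool_pos: [433.0, -44.2, 71.8]
ee_rot: [-2.223, -2.22, 0.0]
wrist_force: [-0.6, 0.1, -0.4]
grip_width: 0.366
[433.09584002 -44.14500287  71.99715221]
[[341.21422381 424.14589436]
 [282.94560041 418.8385689 ]
 [399.90887731 429.49216936]
 [345.33753154 234.16668509]]
```

View pics/crop4.png

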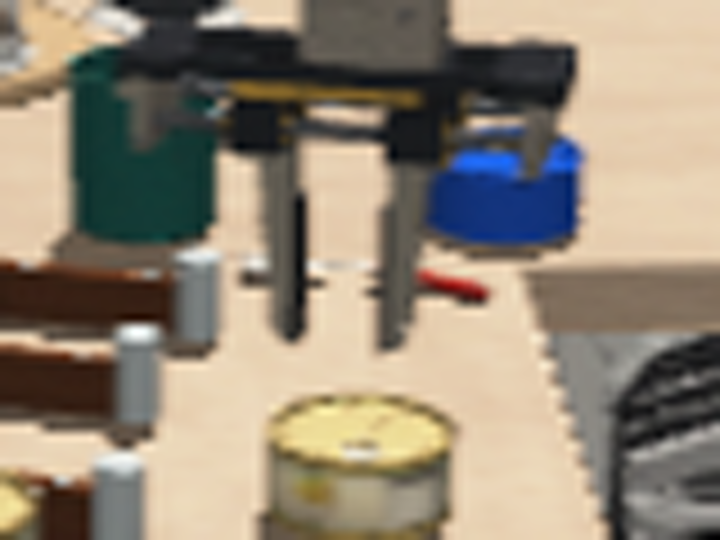

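The tips are at crop (290,338) and (393,348), so their midpoint is (341.5,343). The reported TCP projects to (341,424). The column agrees, but the tips sit about 81/190·88 ≈ 38 mm higher than reported. The reported z therefore seems to read about 38 mm low, or the fingers are effectively short. I'll go down with force checks in small steps, aiming for a true z of about 12–15 mm, clear of the tin.

```bash
python3 -m crank '{"dp":[[0,0,-30],[0,0,-60],[0,0,-75],[0,0,-80],[0,0,-80],[0,0,-80]],"twist":[0,0,0,0,0,0],"fingers":[161,161,161,161,161,161]}'
python3 -m crank '{"dp":[[0,0,-4],[0,0,-8],[0,0,-12],[0,0,-14],[0,0,-14],[0,0,-14]],"twist":[0,0,0,0,0,0],"fingers":[161,161,161,161,161,161]}'
python3 - <<'E'
from h import *
b=env.snapshot("side")[:,:,::-1];cv2.imwrite("pics/side3.png",b)
cv2.imwrite("pics/crop5.png",cv2.resize(b[160:220,312:392],None,fx=9,fy=9,interpolation=cv2.INTER_CUBIC))
print(((proj("side",[[433,-44,z] for z in(0,12,18,24)])-[312,160])+.5)*9-.5)
E
```

```text
clock: 6.92
tool_pos: [434.0, -43.8, -6.9]
ee_rot: [2.22, 2.22, 0.001]
wrist_force: [0.6, -0.7, 0.4]
grip_width: 0.366
clock: 7.68
tool_pos: [433.2, -43.4, -21.8]
ee_rot: [2.221, 2.221, 0.0]
wrist_force: [-0.7, 0.2, -0.5]
grip_width: 0.368
[[338.06568484 484.24568168]
 [338.61129174 459.58604334]
 [338.88479615 447.20650152]
 [339.15876799 434.79367792]]
```

View pics/crop5.png

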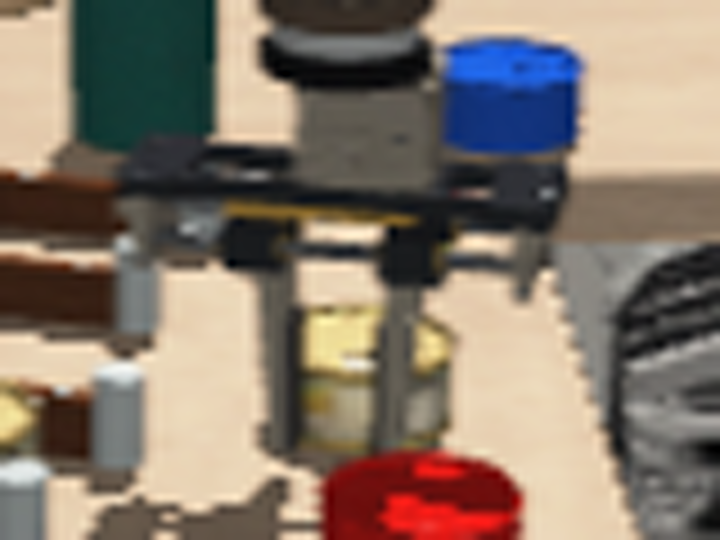

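The fingers are now down in front of the tin, with tips at crop rows of about 452–460, giving a true z of about 14 mm. The column fits x≈433, and the force is near zero. I'll start the push and check it.

```bash
python3 -m crank '{"dp":[[0,-8,0],[0,-16,0],[0,-22,0],[0,-28,0],[0,-34,0],[0,-40,0],[0,-46,0],[0,-52,0],[0,-58,0],[0,-64,0],[0,-70,0],[0,-76,0],[0,-82,0],[0,-88,0],[0,-93,0],[0,-97,0],[0,-100,0],[0,-100,0],[0,-100,0]],"twist":[0,0,0,0,0,0,0,0,0,0,0,0,0,0,0,0,0,0,0],"fingers":[161,161,161,161,161,161,161,161,161,161,161,161,161,161,161,161,161,161,161]}'
python3 - <<'E'
from h import *
b=env.snapshot("top");cv2.imwrite("pics/top4.png",b[:,:,::-1]);s=env.snapshot("side");cv2.imwrite("pics/side4.png",s[:,:,::-1])
hsv=cv2.cvtColor(s,cv2.COLOR_RGB2HSV);m=cv2.inRange(hsv,(18,80,110),(34,255,255))
n,l,st,c=cv2.connectedComponentsWithStats(m)
for k in range(1,n):
    if st[k,4]>25 and 280<c[k][0]<400 and 170<c[k][1]<230: print("side blob",c[k],st[k])
print("expected side",proj("side",[[433,-193,40],[433,-114,40]]))
E
```

```text
clock: 10.1
tool_pos: [433.1, -143.6, -21.9]
ee_rot: [2.221, 2.221, -0.0]
wrist_force: [-0.1, 0.4, 0.5]
grip_width: 0.367
side blob [353.28125 191.125  ] [350 187   9  12  64]
side blob [304.37037037 205.84567901] [294 201  22  12 162]
expected side [[355.90017228 190.87457474]
 [352.53868694 197.66884192]]
```

The tin is moving as predicted: the side blob between the fingers is at row 191 and the prediction was 190.9. I'll push the last 60 mm, back off, lift and move to the side to re-measure.

```bash
python3 -m crank '{"dp":[[0,-5,0],[0,-11,0],[0,-17,0],[0,-23,0],[0,-29,0],[0,-35,0],[0,-41,0],[0,-47,0],[0,-52,0],[0,-56,0],[0,-59,0],[0,-60,0],[0,-60,0],[0,-50,0],[0,-40,0],[0,-30,0],[0,-30,40],[0,-30,90],[0,-30,120],[0,-30,120]],"twist":[0,0,0,0,0,0,0,0,0,0,0,0,0,0,0,0,0,0,0,0],"fingers":[161,161,161,161,161,161,161,161,161,161,161,161,161,161,161,161,161,161,161,161]}'
python3 -m crank '{"dp":[[-20,50,0],[-50,110,0],[-80,170,0],[-100,230,0],[-100,260,0],[-100,260,0],[-100,260,0]],"twist":[0,0,0,0,0,0,0],"fingers":[161,161,161,161,161,161,161]}'
python3 - <<'E'
from h import *
t=env.snapshot("top");s=env.snapshot("side");cv2.imwrite("pics/top5.png",t[:,:,::-1]);cv2.imwrite("pics/side5.png",s[:,:,::-1])
uv=proj("top",[[433,-252,40]])[0];print(uv,tin(t,uv))
cv2.imwrite("pics/crop6.png",cv2.resize(t[140:290,260:440,::-1],None,fx=4,fy=4,interpolation=cv2.INTER_CUBIC))
E
```

```text
clock: 12.7
tool_pos: [434.9, -174.2, 100.6]
ee_rot: [2.217, 2.218, 0.001]
wrist_force: [-0.8, -0.6, -0.4]
grip_width: 0.371
clock: 13.58
tool_pos: [332.5, 86.3, 97.1]
ee_rot: [-2.22, -2.221, 0.002]
wrist_force: [-0.3, -0.4, -0.4]
grip_width: 0.368
[377.76085854 252.82483658] (array([ 430.81121826, -251.98066711]), 43.803924560546875, np.int64(566))
```

View pics/crop6.png

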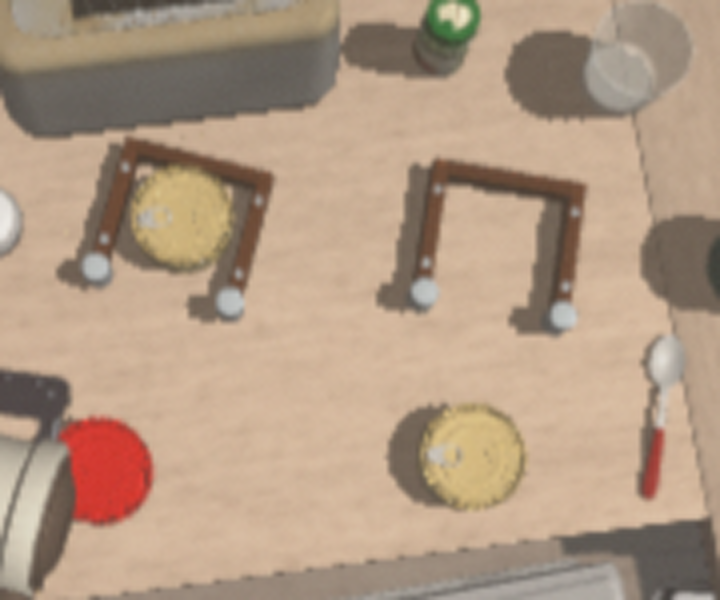

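The tin now stands at about crop (472,456), measured at (431,-252). The rack's axis at x=431 is y≈-252.5, so it is well aligned. The empty rack, spoon, green-capped jar and full rack are undisturbed. Next I'll turn the gripper square to the rack axis and come down behind the tin.

```bash
python3 -m crank '{"dp":[[2,-30,0],[4,-65,0],[6,-100,0],[8,-135,0],[10,-170,0],[12,-205,0],[14,-240,0],[16,-275,0],[19,-305,0],[23,-336,0],[23,-336,0],[23,-336,0],[23,-336,-40],[23,-336,-80],[23,-336,-110],[23,-336,-120],[23,-336,-120],[23,-336,-120]],"twist":[-0.16,-0.32,-0.48,-0.64,-0.8,-0.96,-1.12,-1.28,-1.44,-1.606,-1.606,-1.606,-1.606,-1.606,-1.606,-1.606,-1.606,-1.606],"fingers":[161,161,161,161,161,161,161,161,161,161,161,161,161,161,161,161,161,161]}'
python3 - <<'E'
from h import *
from scipy.spatial.transform import Rotation as R
s=env.get_state();y=R.from_rotvec(s["ee_rot"]).as_matrix()[:,1];print(s["tool_pos"],y)
t=env.snapshot("top");print(tin(t,(377.8,252.8)))
E
```

```text
clock: 15.92
tool_pos: [357.0, -250.3, -20.6]
ee_rot: [3.139, -0.055, 0.003]
wrist_force: [0.2, -0.1, 0.2]
grip_width: 0.368
[ 356.96051723 -250.30511905  -20.55063875] [-0.03475318 -0.99939405  0.00193501]
(array([ 432.40490723, -251.32910156]), 42.73312759399414, np.int64(244))
```

```bash
python3 -m crank '{"dp":[[7,-0.3,0],[14,-0.5,0],[20,-0.7,0],[26,-0.9,0],[32,-1.2,0],[38,-1.4,0],[44,-1.6,0],[50,-1.8,0],[56,-2,0],[62,-2.2,0],[68,-2.5,0],[74,-2.7,0],[80,-2.9,0],[86,-3.1,0],[92,-3.3,0],[97,-3.5,0],[101,-3.7,0],[103,-3.8,0],[104,-3.8,0],[104,-3.8,0]],"twist":[0,0,0,0,0,0,0,0,0,0,0,0,0,0,0,0,0,0,0,0],"fingers":[161,161,161,161,161,161,161,161,161,161,161,161,161,161,161,161,161,161,161,161]}'
python3 - <<'E'
from h import *
t=env.snapshot("top");s=env.snapshot("side");cv2.imwrite("pics/top6.png",t[:,:,::-1]);cv2.imwrite("pics/side6.png",s[:,:,::-1])
a=cv2.resize(t[160:280,320:440,::-1],(400,400),interpolation=cv2.INTER_CUBIC)
b=cv2.resize(s[150:230,290:370,::-1],(400,400),interpolation=cv2.INTER_CUBIC)
cv2.imwrite("pics/crop7.png",np.hstack([a,b]));print(proj("top",[[509.5,-255.5,40]]),tin(t,proj("top",[[509.5,-255.5,40]])[0]))
E
```

```text
clock: 18.48
tool_pos: [460.1, -253.2, -21.9]
ee_rot: [3.141, -0.055, 0.0]
wrist_force: [-1.1, -0.6, 0.0]
grip_width: 0.368
[[381.20819928 229.80916925]] (array([597.60766602,   8.20940113]), 46.31820297241211, np.int64(525))
```

View pics/crop7.png

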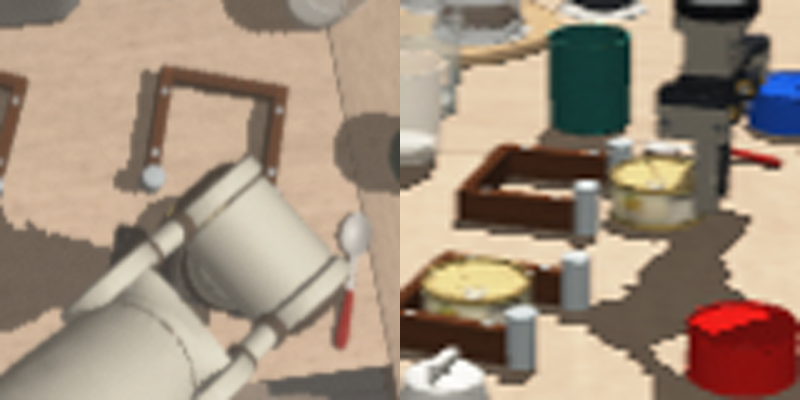

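The side half shows the tin upright at the mouth, lined up between the two posts, with the fingers behind it. The top view of the tin is hidden by the wrist. I'll push on slowly between the posts and watch the force.

```bash
python3 -m crank '{"dp":[[4,-0.1,0],[8,-0.3,0],[12,-0.4,0],[16,-0.6,0],[20,-0.7,0],[24,-0.9,0],[28,-1,0],[32,-1.2,0],[36,-1.3,0],[40,-1.4,0],[44,-1.6,0],[48,-1.7,0],[52,-1.9,0],[56,-2,0],[60,-2.2,0],[64,-2.3,0],[68,-2.4,0],[71,-2.6,0],[72,-2.6,0],[72,-2.6,0]],"twist":[0,0,0,0,0,0,0,0,0,0,0,0,0,0,0,0,0,0,0,0],"fingers":[161,161,161,161,161,161,161,161,161,161,161,161,161,161,161,161,161,161,161,161]}'
```

```text
clock: 21.08
tool_pos: [532.2, -255.8, -21.9]
ee_rot: [3.141, -0.055, 0.001]
wrist_force: [-0.5, -0.2, 0.5]
grip_width: 0.37
```

```bash
python3 -m crank '{"dp":[[4,-0.1,0],[8,-0.3,0],[12,-0.4,0],[16,-0.6,0],[20,-0.7,0],[23,-0.8,0],[26,-0.9,0],[28,-1,0],[30,-1.1,0],[30,-1.1,0]],"twist":[0,0,0,0,0,0,0,0,0,0],"fingers":[161,161,161,161,161,161,161,161,161,161]}'
python3 - <<'E'
from h import *
s=env.snapshot("side");t=env.snapshot("top");cv2.imwrite("pics/side7.png",s[:,:,::-1]);cv2.imwrite("pics/top7.png",t[:,:,::-1])
hsv=cv2.cvtColor(s,cv2.COLOR_RGB2HSV);m=cv2.inRange(hsv,(18,80,110),(34,255,255))
n,l,st,c=cv2.connectedComponentsWithStats(m)
for k in range(1,n):
    if st[k,4]>15 and 280<c[k][0]<400 and 170<c[k][1]<230: print("side blob",c[k],st[k])
print(proj("side",[[611,-259,40],[654,-261,40],[617,-259,40],[660,-261,40]]))
E
```

```text
clock: 22.32
tool_pos: [562.4, -256.9, -21.9]
ee_rot: [3.141, -0.055, 0.001]
wrist_force: [-0.1, 1.1, 1.1]
grip_width: 0.366
side blob [317.63917526 182.64948454] [310 179  16  10  97]
side blob [303.12857143 206.09285714] [294 201  22  12 140]
[[319.57846439 182.31303435]
 [310.55147077 181.39675203]
 [318.29621844 182.20512242]
 [309.28426307 181.29029378]]
```

```bash
for i in 1; do python3 -m crank '{"dp":[[1,0,0],[2,-0.1,0],[3,-0.1,0],[4,-0.1,0],[4,-0.1,0]],"twist":[0,0,0,0,0],"fingers":[161,161,161,161,161]}'; done
python3 -m crank '{"dp":[[0.5,0,0],[1,0,0],[1.5,0,0],[1.5,0,0]],"twist":[0,0,0,0],"fingers":[161,161,161,161]}'
```

```text
clock: 23.05
tool_pos: [566.2, -257.0, -21.8]
ee_rot: [3.141, -0.055, 0.0]
wrist_force: [-1.7, 0.3, 0.2]
grip_width: 0.37
clock: 23.55
tool_pos: [567.7, -257.0, -21.9]
ee_rot: [3.141, -0.055, 0.0]
wrist_force: [-1.1, 0.9, 0.7]
grip_width: 0.37
```

```bash
python3 -m crank '{"dp":[[0.5,0,0],[1,0,0],[1.5,-0.1,0],[1.5,-0.1,0]],"twist":[0,0,0,0],"fingers":[161,161,161,161]}'
```

```text
clock: 24.05
tool_pos: [569.1, -257.1, -21.9]
ee_rot: [-3.141, 0.055, -0.0]
wrist_force: [-0.8, -0.8, 0.7]
grip_width: 0.368
```

```bash
python3 -m crank '{"dp":[[0.5,0,0],[1,0,0],[1,0,0]],"twist":[0,0,0],"fingers":[161,161,161]}'
```

```text
clock: 24.42
tool_pos: [570.1, -257.1, -21.9]
ee_rot: [3.141, -0.055, 0.0]
wrist_force: [-2.0, 0.4, -0.0]
grip_width: 0.369
```

```bash
python3 -m crank '{"dp":[[0.5,0,0],[1,0,0],[1,0,0]],"twist":[0,0,0],"fingers":[161,161,161]}'
```

```text
clock: 24.8
tool_pos: [571.1, -257.1, -21.9]
ee_rot: [3.141, -0.055, 0.0]
wrist_force: [-1.4, -0.4, 1.0]
grip_width: 0.368
```

```bash
python3 -m crank '{"dp":[[0.5,0,0],[1,0,0],[1,0,0]],"twist":[0,0,0],"fingers":[161,161,161]}'
python3 - <<'E'
from h import *
s=env.snapshot("side");cv2.imwrite("pics/side8.png",s[:,:,::-1])
hsv=cv2.cvtColor(s,cv2.COLOR_RGB2HSV);m=cv2.inRange(hsv,(18,80,110),(34,255,255))
n,l,st,c=cv2.connectedComponentsWithStats(m)
for k in range(1,n):
    if st[k,4]>15 and 280<c[k][0]<400 and 170<c[k][1]<230: print("side blob",c[k],st[k])
E
```

```text
clock: 25.18
tool_pos: [572.2, -257.1, -21.9]
ee_rot: [3.141, -0.055, 0.0]
wrist_force: [-1.5, 0.2, 0.6]
grip_width: 0.366
side blob [315.59793814 182.50515464] [308 179  16   9  97]
side blob [302.58333333 206.06060606] [294 201  21  12 132]
```

```bash
python3 -m crank '{"dp":[[0.5,0,0],[1,0,0],[1,0,0]],"twist":[0,0,0],"fingers":[161,161,161]}'
```

```text
clock: 25.6
tool_pos: [572.9, -257.1, -21.9]
ee_rot: [-3.141, 0.055, 0.001]
wrist_force: [-2.8, 0.2, 1.4]
grip_width: 0.368
```

```bash
python3 -m crank '{"dp":[[0.5,0,0],[1,0,0],[1,0,0]],"twist":[0,0,0],"fingers":[161,161,161]}'
```

```text
clock: 25.98
tool_pos: [572.9, -257.0, -22.0]
ee_rot: [-3.141, 0.055, 0.004]
wrist_force: [-6.4, -0.6, 3.6]
grip_width: 0.367
```

The motion stalled at x=572.9 while the force rose to 6.4 N, so the tin is against the back rail. I'll back straight out, lift and clear the view.

```bash
python3 -m crank '{"dp":[[-2,0,0],[-8,0.2,0],[-20,0.7,0],[-40,1.5,0],[-70,2.5,0],[-100,3.6,0],[-130,4.5,0],[-150,5,0],[-150,5,40],[-150,5,90],[-150,5,120],[-150,60,120],[-170,120,120],[-200,180,120],[-230,240,120],[-240,300,120],[-240,340,120],[-240,340,120],[-240,340,120],[-240,340,120]],"twist":[0,0,0,0,0,0,0,0,0,0,0,0,0,0,0,0,0,0,0,0],"fingers":[161,161,161,161,161,161,161,161,161,161,161,161,161,161,161,161,161,161,161,161]}'
python3 - <<'E'
from h import *
t=env.snapshot("top");cv2.imwrite("pics/top9.png",t[:,:,::-1])
p,r,n=tin(t,proj("top",[[619,-259,40]])[0]);O=np.array([616.95,-259.33]);x=np.array([.9993,-.0372]);print(p,r,n,"rack frame",(p-O)@x,(p-O)@[.0372,.9993])
cv2.imwrite("pics/crop8.png",cv2.resize(t[140:290,235:475,::-1],None,fx=3.33,fy=3.33,interpolation=cv2.INTER_CUBIC))
E
```

```text
clock: 28.48
tool_pos: [334.3, 81.7, 98.0]
ee_rot: [3.141, -0.059, 0.0]
wrist_force: [-0.2, -0.3, -0.3]
grip_width: 0.369
[ 620.00891113 -258.56903076] 43.88103485107422 518 rack frame 3.028461839355424 0.8742280539550605
```

View pics/crop8.png

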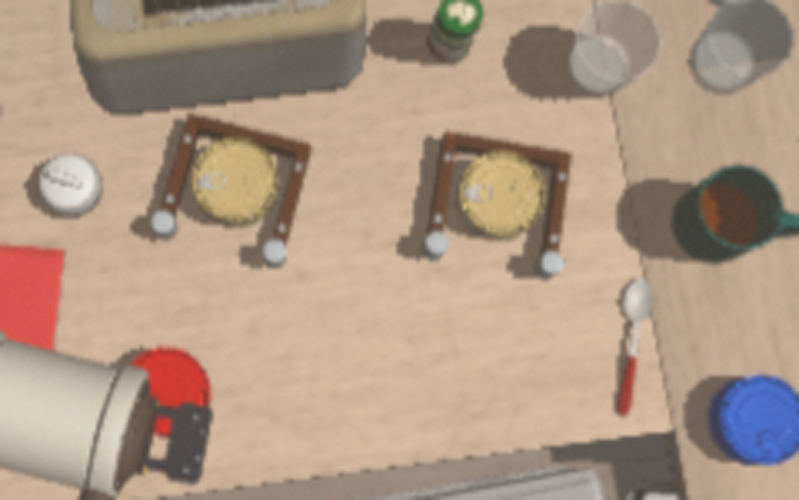

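The last view shows the tin home in the right rack at crop (502,193), touching the back rail like the fixed one. The timer, spoon, mug, green-capped jar and the red and blue tins are in place, and the gripper is about 130 mm up, clear of everything. I'm handing in.

```bash
python3 -c "
from station import env
env.sign_off()"
```

```text
the job is handed in; nothing more can be done
```

The loose tin now stands home in the empty (right) rack. I pushed it sideways to in front of the rack, then straight in between the posts until it reached the back rail. The job took about 28.5 s on the robot's clock.

**Checks that agreed:**
- **Home contact:** the motion stalled as the push force rose to about 6 N.
- **Final picture:** the tin measures about 3 mm past the nominal home point and 1 mm off the rack's centre line. That is within my measuring error, and it stands against the back rail. The timer, spoon, mug, spice jar and the red tin stand where they were. The glass jar was outside the last crop, but the arm never went near it.

**Checks that disagreed:**
- **Reported TCP height:** the reported z read about 36–38 mm lower than the cameras showed. My first pass went over the tin without touching it, so I measured the fingertips in the side view and pushed at a reported z of about -22, a true height of about 14 mm. I did not find the cause.
- **Stopping point:** the tin stopped about 3 mm further than I had predicted.

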